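# Slide the pepper mill into its worktop cupboard and shut the door

### The arm

A 6-joint arm with a two-finger parallel gripper is mounted at the origin on a cart in front of the work surface, level with it; the furniture and walls round the work are solid. World frame = base frame: x ahead of the robot, y to its left, z up, the work surface at z = 0. Lengths are in m, angles in rad, forces in N, time in s.
With the tool pointing down it reaches from about 0.35 to 0.775 m from the base axis. Payload 5.5 kg.
Tool frame: the origin (TCP) lies at the very end of the fingers, on their centre line; the grasp point (between the pads) lies arm.grip_point_offset behind it (arm.grip_point_offset is the distance from the TCP to the grasp point, in m); z points along the fingers, y is the line along which they close (so a half turn about z gives the same grasp; the last joint's range is limited). The gripper opens to 85 mm and grips with 20 to 120 N. Pads are 22 mm wide; open, the fingers measure 114 mm over their backs; the gripper's body (76 mm by 85 mm) begins 54 mm behind the grasp point. The pads swing forward as they close: fully open they stand 13 mm farther back than shut.
Start: joints at [1.141, 0.313, 0.046, 1.304, 0, 1.431], TCP at [0.164, 0.551, 0.231] pointing down, gripper open.
Joint ranges: [-2.76, 2.76], [-0.86, 1.69], [-1.03, 1.26], [-2.2, 2.34], [-1.47, 1.5], [-3.14, 3.14]. Speed limits (rad/s): [2.57, 2.57, 3.14, 3.14, 3.14, 3.14].

### API

Orientations are given as a unit quaternion [w, x, y, z].
In Python, from station import arm gives the robot as it stands.
- The arm moves only by the tool servo_tool, never from a script. Its argument "deltas" is a list of rows, each a list of 7 numbers: the shift along the tool's x, y, z in units of 30 mm (1.0 is 30 mm), then the turn, a rotation vector about the tool's x, y, z in rad, then the finger opening in mm, from 0 to 85.4. In form: [[x, y, z, wx, wy, wz, grip], ...]. A call has 1 to 5 rows; each row shifts and turns the commanded pose from where the row before left it, along the tool's axes as they then stand; what a row does not reach is not made up. A row lasts 1/10 s, in which the tool goes at most 50 mm and 8.59 degrees, less where a joint would pass 70% of its speed; a pose out of reach is approached as far as the arm can. A call is refused whole if a number of a shift passes 1 or a number of a turn 0.15, either way. A call with a gripper value outside its range is refused whole. The fingers move at their own pace and stop on an object; the grip force is fixed at half the most. Time passes only in rows, so rows that do not move let the fingers close. It gives the time, the measured TCP pose, the force, the opening and the grip force at its end, in the units of the state.
- arm.get_obs(): the state, without advancing time (a new reading comes with each control period).
- arm.grab_frame(name): name is "scene" or "top"; returns the picture (400x640x3 uint8, blue, green, red); there is no depth.
- arm.calibration(name): a dict with "fx", "fy", "cx", "cy" (pixels), "world_from_camera" (4x4, takes a point from camera to world coordinates). Camera axes: x right, y up, looking along -z (the intrinsics and any distortion apply to the point x, -y, -z); pixel columns grow to the right and rows downward; lengths in m; the calibration is good to about 2 mm. A picture is of the moment at which its call begins. calibration takes no time and is no camera call.
- arm.job_done(): hands the job in; it is judged then, once.
Trained networks look in the newest picture that a camera, given by its name, has taken for a name from the list of things; names that differ only in an ending like _2 or _b are one class to them, and where a whole thing is asked for, a point or a joint stands for the part that bears it (a point fixed in the world has none). Each returns a list of dicts, best first, with "confidence" (0 to 1); they miss things now and then, are a little off and sometimes report something else, mostly with a low value. They report only what shows in the picture. A call takes as long as a camera call. They do not tell look-alikes from the thing itself.
- arm.find_in(camera, query): "point" ([x, y, z] in m, in world coordinates, good to about 4 mm: the middle of the surface that is visible of it).
- arm.pinpoint(camera, query): "point" ([x, y, z] in m, in world coordinates, good to about 4 mm: a listed point, or the origin of a listed thing).
The state is a dict: "time_s": time; "joints": joint angles; "dq": joint speeds; "effort": joint torques, N m; "tool_pos": TCP position; "tool_rot": TCP orientation; "force": force on the tool from outside, world axes, zero at the start; "moment": the same for the moment, N m; "finger_gap": finger opening in m; "finger_force": force on a finger pad.
Only numpy, scipy, OpenCV 4.12 (cv2) and the standard library are available. Lean on these libraries where they do the work, as an engineer would, in place of code of your own. Each camera call takes 0.05 s, during which the arm holds its last target. There are 200 camera calls.

### The job

Put away the pepper mill that was left out in front of the small wooden cupboard: push it gently across the worktop, low down near its foot so that it slides without tipping, through the cupboard's doorway until it stands wholly inside. Then push the cupboard door fully shut over it. Do not grip or lift the mill, and leave the other things where they stand.

Things in the scene. Friction and masses are not known exactly. Their poses are not given: they have to be found in the camera images.
- mill: Dark-wood pepper mill, round, 170 mm tall, foot 58 mm across (its widest), 0.15 to 0.25 kg; friction on the worktop 0.48 to 0.72. Origin: centre of its underside on the worktop; z up. The head does not turn. Pushed above about 40 mm it may tip; at 30 mm or lower it slides. Starts in front of the doorway, 12 to 58 mm to the robot's side of its middle line; not the mill at the back wall.
- cupboard: Fixed light-wood cupboard with no floor: things slide in level. Origin: centre of its underside; x inward from doorway to back, y to the left seen from the doorway, z up. 170 deep (x -85 to 85 mm), 150 wide (y -75 to 75), 226 high; top board 12 mm thick overhangs 2 to 4 mm. Empty. Its doorway faces left across the worktop.
- doorway (a point): Point on the top board's front edge above the middle of the doorway (cupboard frame x -85, y 0, z 226 mm), same axes as the cupboard. Clear opening 126 mm wide (y -63 to 63 mm; side walls 12 mm thick) and 214 mm high, no sill; 162 mm deep. A wall cabinet hangs from 0.32 m up beyond world x 0.65 m, y below -0.03 m: keep the wrist clear of it.
- door (a joint): Door angle, rad: 0 shut, flush on the cupboard's front; grows as the free edge swings outward; starts well open, 1.3 to 1.48. Light-wood frame, clear pane (solid), 148 mm wide from the hinge, 206 high, 14 thick, no handle, 0.35 kg; stiff hinge (0.15 N m), stays where left. The outer face looks out from the doorway when shut, away from the robot when open; push on it to shut.
- door_hinge (a point): Fixed point on the hinge line, at the cupboard's doorway corner farther from the robot (cupboard frame x -85, y +75 mm), 210 mm above the worktop, level with the door's upper edge (the lower edge runs 4 mm above the worktop). The door's inner face passes through the hinge line; the outer face lies 14 mm outside it.
- door_edge (a point): Upper outer corner of the door's free edge, on the outer face, 148 mm from the hinge line and 210 mm above the worktop; moves with the door.
- sauce_bottle: Slim sauce bottle with a dark cap, 60 mm across, 201 mm tall, origin at the centre of its underside. Stands to the right of the cupboard. Leave alone.
- spice_jar: Spice jar with a red cap, 45 mm across, 108 mm tall, origin at the centre of its underside. Stands close to the cupboard on the robot's side. Leave alone.
- jam_jar: Glass jam jar with a red lid, 69 mm across, 86 mm tall, origin at the centre of its underside. Stands on the worktop to the right of the work. Leave alone.
There are look-alikes about, which are no part of the job. What is shaped like the mill but red is not meant.

How it is judged:
On the way, in this order (a step that is already met when the one before it is completed fails the run):
1. the pepper mill stands upright and wholly inside the cupboard while the door is still open (x of mill in the frame of cupboard between -0.056 and 0.052 m and y of mill in the frame of cupboard between -0.033 and 0.033 m and angle between mill's own z axis and vertical below 0.08 rad and value of joint door above 0.5 rad and linear speed of mill below 0.02 m/s), for 0.2 s.
2. the door is pushed shut (value of joint door below 0.04 rad), for 0.2 s.
At the end, for the whole second after the job is handed in: The door is shut (within 0.04 rad, about 8 mm at its free edge) with the pepper mill standing upright, at rest and wholly inside the cupboard; the sauce bottle, spice jar and jam jar are each within 25 mm of where they started (value of joint door below 0.04 rad and x of mill in the frame of cupboard between -0.056 and 0.052 m and y of mill in the frame of cupboard between -0.033 and 0.033 m and angle between mill's own z axis and vertical below 0.08 rad and linear speed of mill below 0.01 m/s and distance of each of sauce_bottle, spice_jar, jam_jar from where it was at the start of the episode below 0.025 m); the robot touches nothing.
It fails at once if the pepper mill is tipped (leans more than about 11 degrees) (angle between mill's own z axis and vertical above 0.2 rad).
It fails at once if the pepper mill is lifted off the worktop (height (world z) of mill above 0.012 m).
It fails at once if the pepper mill is gripped or shoved hard (more than 20 N from the fingers) (contact force between the fingers and mill above 20 N).
It fails at once if the sauce bottle is moved more than 25 mm or knocked over (distance of sauce_bottle from where it was at the start of the episode above 0.025 m or angle between sauce_bottle's own z axis and vertical above 0.3 rad).
It fails at once if the spice jar or jam jar is moved more than 25 mm or knocked over (distance of any of spice_jar, jam_jar from where it was at the start of the episode above 0.025 m or angle between any of spice_jar, jam_jar's own z axis and vertical above 0.3 rad).
It also fails if it takes over 61 s, if anything falls off the work surface, if the arm or the gripper's body presses on something with over 40 N, if the wrist force passes 120 N, or if a joint passes its speed limit or range.

## Working session

There is one attempt and no reset: what is moved stays moved. The work goes in short steps, Python scripts to look and compute and a tool call to move; the robot and the scene stay as the last step left them, time stands still between calls to the robot, and variables do not carry over. Pictures are saved under pics/ and viewed, at most 10 in all, crops included, and the job is handed in when it is done.

Besides the shell and the picture viewer there is one more tool, called after "Call:" as name(argument=value, ...) on one line, values as JSON. servo_tool: Moves the arm, as the interface text tells. Its arguments: {"type":"object","properties":{"deltas":{"type":"array","items":{"type":"array","items":{"type":"number"}}}},"required":["deltas"]}

```bash
mkdir -p pics; python3 - <<'E'
from station import arm
import cv2,numpy as np
np.set_printoptions(precision=4,suppress=True)
for c in("scene","top"):
    cv2.imwrite(f"pics/{c}0.png",arm.grab_frame(c))
    k=arm.calibration(c); print(c,k["fx"],k["cx"],k["cy"],np.array(k["world_from_camera"]))
    for q in("mill","cupboard","doorway","door_hinge","door_edge","sauce_bottle","spice_jar","jam_jar"):
        print(q,[(np.round(d["point"],4),round(d["confidence"],2)) for d in arm.pinpoint(c,q)])
o=arm.get_obs();print(o)
print(arm.grip_point_offset)
E
```

```text
scene 475.71262582528874 311.3870045394303 204.45688316645197 [[ 0.9859  0.1193 -0.1178  0.4149]
 [-0.1673  0.7458 -0.6449 -0.9574]
 [ 0.0109  0.6554  0.7552  0.9991]
 [ 0.      0.      0.      1.    ]]
mill [(array([ 0.6979,  0.0299, -0.0004]), 0.91), (array([ 0.5432, -0.3859, -0.0046]), 0.88)]
cupboard [(array([ 0.4772, -0.1981,  0.0043]), 0.6)]
doorway [(array([ 0.4756, -0.1166,  0.2265]), 0.6)]
door_hinge [(array([ 0.5523, -0.1179,  0.2115]), 0.82)]
door_edge [(array([0.5475, 0.0365, 0.2077]), 0.87)]
sauce_bottle [(array([ 0.5571, -0.4914, -0.0011]), 0.88)]
spice_jar [(array([ 0.3584, -0.2109,  0.0044]), 0.81)]
jam_jar [(array([ 0.4344, -0.4403, -0.0028]), 0.58)]
top 390.2010583450806 321.63010646456945 200.7547393648302 [[-0.2135  0.8696 -0.4452  0.0305]
 [-0.9769 -0.1912  0.0949 -0.1146]
 [-0.0026  0.4552  0.8904  1.1456]
 [ 0.      0.      0.      1.    ]]
mill [(array([ 0.5435, -0.3835,  0.001 ]), 0.8), (array([ 0.6997,  0.0256, -0.0027]), 0.77), (array([ 0.4357, -0.0182, -0.0009]), 0.67)]
cupboard [(array([ 0.4693, -0.1961,  0.0053]), 0.7), (array([ 0.5594, -0.1169,  0.2079]
[... 165 characters left out ...]
edge [(array([0.5543, 0.0356, 0.2099]), 0.81)]
sauce_bottle [(array([ 0.5621, -0.4882,  0.0012]), 0.6)]
spice_jar [(array([ 0.3558, -0.2058,  0.0045]), 0.55)]
jam_jar [(array([ 0.4309, -0.4419,  0.0013]), 0.93)]
{'time_s': 0.9, 'joints': array([ 1.1414,  0.3132,  0.0462,  1.3036, -0.    ,  1.4312]), 'dq': array([ 0.0005,  0.0017, -0.0002, -0.0004, -0.0002, -0.0008]), 'effort': array([  0.0001, -48.0446,  29.8815,  -0.0001,  -0.0001,  -0.    ]), 'tool_pos': array([0.1644, 0.5511, 0.2314]), 'tool_rot': array([0.    , 0.1444, 0.9895, 0.0001]), 'force': array([-0.4626, -0.6007,  0.1292]), 'moment': array([ 0.0245, -0.044 , -0.0027]), 'finger_force': 0.0, 'finger_gap': 0.08533451397736479}
0.0187
```

```bash
python3 -c "
import cv2,numpy as np
a=cv2.imread('pics/scene0.png');b=cv2.imread('pics/top0.png')
c=np.vstack([a,b]);cv2.imwrite('pics/both0.png',cv2.resize(c,(480,600),interpolation=cv2.INTER_AREA))"
```

```text
(no output)
```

View pics/scene0.png

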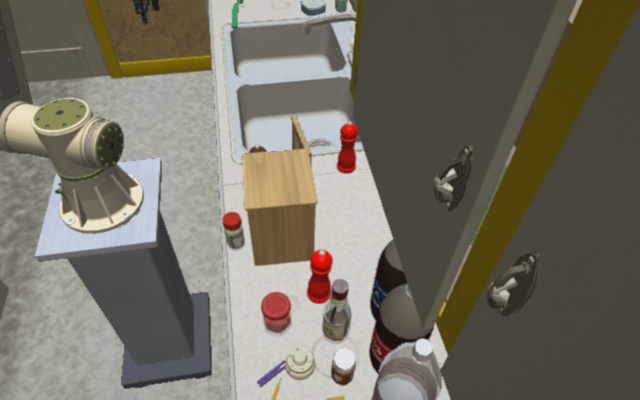

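View pics/top0.png

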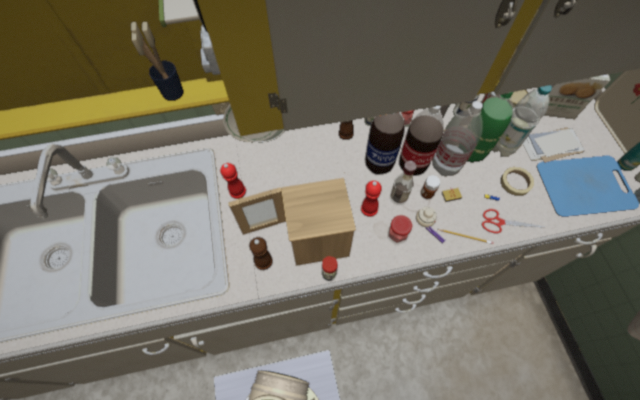

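The top view shows the dark mill at about (260,252), in front of the doorway on the robot's side. The door stands open at (235–285, 205). The red mills at (232,180) and (371,197) are look-alikes. In the scene view only the mill's head shows, at about (258,150). Next I refine the cupboard's corners and check the mill in both views.

```bash
cat > h.py <<'E'
from station import arm
import cv2,numpy as np
np.set_printoptions(precision=4,suppress=True)
def cam(c):
    k=arm.calibration(c);return k,np.array(k["world_from_camera"])
def proj(c,p):
    k,T=cam(c);q=np.linalg.inv(T)@np.r_[p,1]
    return np.array([k["cx"]+k["fx"]*q[0]/-q[2],k["cy"]+k["fy"]*q[1]/q[2]])
def ray(c,uv,z):
    k,T=cam(c);d=T[:3,:3]@np.array([(uv[0]-k["cx"])/k["fx"],-(uv[1]-k["cy"])/k["fy"],-1])
    return T[:3,3]+d*(z-T[2,3])/d[2]
E
python3 - <<'E'
from h import *
print(arm.calibration("top").keys())
for h in(0,.17): print(h,proj("top",[.4357,-.0182,h]),proj("scene",[.4357,-.0182,h]))
for n,ps in(("top",[(283,185),(345,181),(354,229),(289,236)]),("scene",[(243,155),(307,150),(315,203),(250,207)])):
    for p in ps: print(n,p,ray(n,p,.226))
a=cv2.imread('pics/top0.png')[165:285,215:375];b=cv2.imread('pics/scene0.png')[105:225,215:375]
cv2.imwrite('pics/crop0.png',cv2.resize(np.vstack([a,b]),None,fx=5,fy=5,interpolation=cv2.INTER_CUBIC)[:, :] if 0 else cv2.resize(np.hstack([a,b]),(800,300),interpolation=cv2.INTER_CUBIC))
E
```

```text
dict_keys(['fx', 'fy', 'cx', 'cy', 'world_from_camera'])
0 [263.4226 262.2153] [259.8852 187.684 ]
0.17 [254.7829 242.1221] [255.2431 142.9907]
top (283, 185) [ 0.5596 -0.1209  0.226 ]
top (345, 181) [ 0.5357 -0.2875  0.226 ]
top (354, 229) [ 0.3936 -0.276   0.226 ]
top (289, 236) [ 0.4103 -0.1106  0.226 ]
scene (243, 155) [ 0.402  -0.1193  0.226 ]
scene (307, 150) [ 0.554  -0.1257  0.226 ]
scene (315, 203) [ 0.5439 -0.2943  0.226 ]
scene (250, 207) [ 0.4047 -0.2836  0.226 ]
```

View pics/crop0.png

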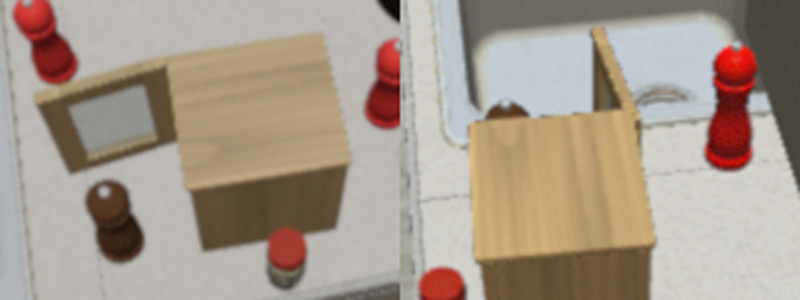

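```bash
python3 - <<'E'
from h import *
for n,ps in(("top",[(282.2,189),(343.8,179),(355,229),(289.8,239.8)]),("scene",[(309,149.8),(316.2,202.2),(245.8,209),(243,154)])):
    P=np.array([ray(n,p,.226)[:2] for p in ps]);print(n,P,P.mean(0))
    # best similarity to known rect (cup frame), order: FL(+y),BL,BR,FR
    M=np.array([[-88,78],[88,78],[88,-78],[-88,-78]])/1e3
    A=P-P.mean(0); U,S,V=np.linalg.svd(M.T@A);R=(V.T@U.T);print("x axis",R[:,0],"doorway",P.mean(0)+R@[-.085,0],"rms",np.sqrt(((A-M@R.T)**2).mean()))
print(ray("top",(256.2,241),.17),ray("scene",(257,145.8),.17),ray("top",(264.6,262.2),.0))
E
```

```text
top [[ 0.5479 -0.1167]
 [ 0.5425 -0.2858]
 [ 0.393  -0.2785]
 [ 0.3997 -0.1108]] [ 0.4708 -0.198 ]
x axis [-0.0396 -0.9992] doorway [ 0.4741 -0.113 ] rms 0.0036554856678137817
scene [[ 0.5588 -0.1258]
 [ 0.5468 -0.2925]
 [ 0.3954 -0.2878]
 [ 0.4022 -0.1159]] [ 0.4758 -0.2055]
x axis [-0.0518 -0.9987] doorway [ 0.4802 -0.1206] rms 0.0027118390618871726
[ 0.4381 -0.0223  0.17  ] [ 0.4392 -0.0297  0.17  ] [ 0.435  -0.0217  0.    ]
```

```bash
cat >> h.py <<'E'
from scipy.spatial.transform import Rotation as Ro
def RT(az,tilt): # az: heading of push (deg), tilt from vertical (deg)
    a,t=np.radians([az,tilt]);h=np.array([np.cos(a),np.sin(a),0])
    z=np.sin(t)*h-np.cos(t)*np.array([0,0,1]);y=np.array([-h[1],h[0],0]);return Ro.from_matrix(np.c_[np.cross(y,z),y,z])
def plan(p,R,grip,nmin=1):
    o=arm.get_obs();q=o["tool_rot"];R0=Ro.from_quat([q[1],q[2],q[3],q[0]]);p0=o["tool_pos"]
    rv=(R0.inv()*R).as_rotvec();d=np.array(p)-p0
    for n in range(nmin,60):
        rows=[];ok=True;Rc=R0
        for i in range(n):
            s=Rc.inv().apply(d/n)/.03;rows.append(np.r_[s,rv/n,grip]);ok&=abs(s).max()<=1 and np.linalg.norm(rv/n)<=.148
            Rc=Rc*Ro.from_rotvec(rv/n)
        if ok:break
    print("pose",p0,"az/tilt z",R0.apply([0,0,1]),"y",R0.apply([0,1,0]),"n",n)
    for r in rows: print([float(round(v,3)) for v in r])
def st():
    o=arm.get_obs();print(o["time_s"],o["tool_pos"],o["force"],o["joints"],o["finger_gap"])
E
python3 -c "
from h import *
plan([.41,.12,.20],RT(-76,40),30)"
```

```text
pose [0.1644 0.5511 0.2314] az/tilt z [ 0.0001  0.0002 -1.    ] y [0.2858 0.9583 0.0002] n 15
[-0.797, -0.762, 0.07, 0.024, -0.042, 0.066, 30.0]
[-0.841, -0.705, 0.122, 0.024, -0.042, 0.066, 30.0]
[-0.88, -0.645, 0.175, 0.024, -0.042, 0.066, 30.0]
[-0.912, -0.581, 0.227, 0.024, -0.042, 0.066, 30.0]
[-0.937, -0.513, 0.279, 0.024, -0.042, 0.066, 30.0]
[-0.956, -0.443, 0.331, 0.024, -0.042, 0.066, 30.0]
[-0.968, -0.371, 0.381, 0.024, -0.042, 0.066, 30.0]
[-0.973, -0.297, 0.431, 0.024, -0.042, 0.066, 30.0]
[-0.971, -0.222, 0.478, 0.024, -0.042, 0.066, 30.0]
[-0.962, -0.146, 0.523, 0.024, -0.042, 0.066, 30.0]
[-0.946, -0.069, 0.566, 0.024, -0.042, 0.066, 30.0]
[-0.923, 0.007, 0.606, 0.024, -0.042, 0.066, 30.0]
[-0.894, 0.082, 0.644, 0.024, -0.042, 0.066, 30.0]
[-0.858, 0.156, 0.678, 0.024, -0.042, 0.066, 30.0]
[-0.816, 0.228, 0.709, 0.024, -0.042, 0.066, 30.0]
```

Call:
servo_tool(deltas=[[-0.8,-0.76,0.07,0.024,-0.042,0.066,30],[-0.84,-0.7,0.12,0.024,-0.042,0.066,30],[-0.88,-0.65,0.18,0.024,-0.042,0.066,30],[-0.91,-0.58,0.23,0.024,-0.042,0.066,30],[-0.94,-0.51,0.28,0.024,-0.042,0.066,30]])

```text
time_s: 1.4
tool_pos: [0.2469, 0.4065, 0.2207]
tool_rot: [0.095, 0.305, 0.945, -0.074]
force: [0.0, -0.3, -0.6]
finger_gap: 0.0299
finger_force: 0.0
```

Call:
servo_tool(deltas=[[-0.96,-0.44,0.33,0.024,-0.042,0.066,30],[-0.97,-0.37,0.38,0.024,-0.042,0.066,30],[-0.97,-0.3,0.43,0.024,-0.042,0.066,30],[-0.97,-0.22,0.48,0.024,-0.042,0.066,30],[-0.96,-0.15,0.52,0.024,-0.042,0.066,30]])

```text
time_s: 1.9
tool_pos: [0.329, 0.263, 0.2101]
tool_rot: [0.186, 0.451, 0.861, -0.145]
force: [0.6, 0.3, -0.2]
finger_gap: 0.0299
finger_force: 0.0
```

Call:
servo_tool(deltas=[[-0.95,-0.07,0.57,0.024,-0.042,0.066,30],[-0.92,0.01,0.61,0.024,-0.042,0.066,30],[-0.89,0.08,0.64,0.024,-0.042,0.066,30],[-0.86,0.16,0.68,0.024,-0.042,0.066,30],[-0.82,0.23,0.71,0.024,-0.042,0.066,30]])

```text
time_s: 2.4
tool_pos: [0.4114, 0.1195, 0.1989]
tool_rot: [0.269, 0.579, 0.741, -0.21]
force: [0.5, -0.2, -0.5]
finger_gap: 0.0302
finger_force: 0.0
```

```bash
python3 -c "
from h import *
st();plan([.418,.07,.10],RT(-76,53),30)
cv2.imwrite('pics/t1.png',np.hstack([arm.grab_frame('top')[100:340,180:400],arm.grab_frame('scene')[60:300,180:400]]))"
```

```text
2.4 [0.4114 0.1195 0.1989] [ 0.4817 -0.2374 -0.4808] [ 0.5295  0.2436 -0.3161  1.2416 -0.6628  1.9354] 0.0302034717343528
pose [0.4114 0.1195 0.1989] az/tilt z [ 0.1553 -0.6221 -0.7674] y [0.9702 0.2421 0.0001] n 4
[0.211, -0.047, 0.897, 0.0, -0.057, 0.0, 30.0]
[0.262, -0.047, 0.884, 0.0, -0.057, 0.0, 30.0]
[0.313, -0.047, 0.867, 0.0, -0.057, 0.0, 30.0]
[0.362, -0.047, 0.848, 0.0, -0.057, 0.0, 30.0]
```

View pics/t1.png

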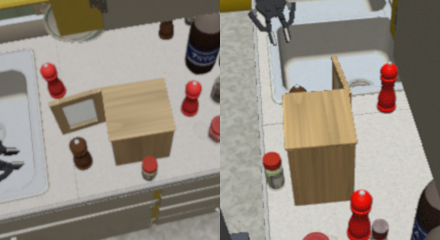

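The gripper shows at the left edge of the top view, over the sink. The mill, at about (80,152) in the crop, is untouched. I continue down.

Call:
servo_tool(deltas=[[0.21,-0.05,0.9,0,-0.057,0,30],[0.26,-0.05,0.88,0,-0.057,0,30],[0.31,-0.05,0.87,0,-0.057,0,30],[0.36,-0.05,0.85,0,-0.057,0,30],[0,0,0,0,0,0,30]])

```text
time_s: 3.0
tool_pos: [0.4144, 0.0698, 0.0968]
tool_rot: [0.349, 0.548, 0.708, -0.277]
force: [-1.7, -0.7, 0.4]
finger_gap: 0.0302
finger_force: 0.0
```

```bash
python3 -c "
from h import *
st();plan([.4215,.042,.016],RT(-76,53),30,5)"
```

```text
3.0 [0.4144 0.0698 0.0968] [-1.7053 -0.7138  0.4066] [ 0.5306  0.4387 -0.486   1.0086 -0.8704  2.0194] 0.030167349056837295
pose [0.4144 0.0698 0.0968] az/tilt z [ 0.1897 -0.7751 -0.6027] y [ 0.9695  0.2447 -0.0095] n 5
[0.315, 0.005, 0.477, -0.001, -0.0, 0.002, 30.0]
[0.315, 0.004, 0.477, -0.001, -0.0, 0.002, 30.0]
[0.315, 0.004, 0.477, -0.001, -0.0, 0.002, 30.0]
[0.315, 0.003, 0.477, -0.001, -0.0, 0.002, 30.0]
[0.315, 0.002, 0.477, -0.001, -0.0, 0.002, 30.0]
```

Call:
servo_tool(deltas=[[0.31,0,0.48,0,0,0,30],[0.31,0,0.48,0,0,0,30],[0.31,0,0.48,0,0,0,30],[0.31,0,0.48,0,0,0,30],[0.2,0,0.4,0,0,0,30]])

```text
time_s: 3.5
tool_pos: [0.4252, 0.0433, 0.0242]
tool_rot: [0.351, 0.55, 0.707, -0.273]
force: [-0.2, -0.2, -0.1]
finger_gap: 0.0301
finger_force: 0.0
```

```bash
python3 -c "
from h import *
st();plan([.430,.010,.015],RT(-76,53),30,5)
a=arm.grab_frame('top');print([(np.round(d['point'],4),d['confidence']) for d in arm.pinpoint('top','mill')])
cv2.imwrite('pics/t2.png',cv2.resize(a[160:300,200:360],(640,560),interpolation=cv2.INTER_CUBIC))"
```

```text
3.5 [0.4252 0.0433 0.0242] [-0.1889 -0.2495 -0.0782] [ 0.4681  0.5205 -0.5895  0.74   -0.8896  1.9249] 0.03014144764471256
pose [0.4252 0.0433 0.0242] az/tilt z [ 0.1956 -0.7715 -0.6054] y [0.9694 0.2454 0.0005] n 5
[-0.086, -0.023, 0.214, 0.001, -0.001, 0.0, 30.0]
[-0.086, -0.023, 0.215, 0.001, -0.001, 0.0, 30.0]
[-0.086, -0.023, 0.215, 0.001, -0.001, 0.0, 30.0]
[-0.086, -0.023, 0.215, 0.001, -0.001, 0.0, 30.0]
[-0.086, -0.023, 0.215, 0.001, -0.001, 0.0, 30.0]
[(array([ 0.6998,  0.0259, -0.0038]), 0.87), (array([ 0.436 , -0.021 , -0.0002]), 0.85), (array([ 0.5422, -0.384 ,  0.0012]), 0.65)]
```

View pics/t2.png

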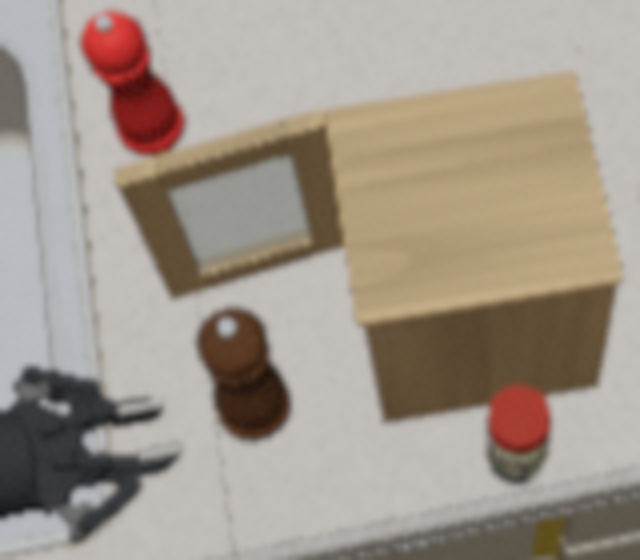

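The fingertips at about (155,430) line up behind the mill's foot at (253,408). They need to shift about 4 mm sideways.

Call:
servo_tool(deltas=[[-0.02,-0.16,0.25,0,0,0,30],[-0.05,0,0.23,0,0,0,30],[-0.1,0,0.2,0,0,0,30],[-0.12,0,0.16,0,0,0,30],[-0.12,0,0.16,0,0,0,30]])

```text
time_s: 4.1
tool_pos: [0.4276, 0.0104, 0.0156]
tool_rot: [0.351, 0.55, 0.706, -0.274]
force: [0.2, 0.5, -0.5]
finger_gap: 0.03
finger_force: 0.0
```

```bash
python3 -c "
from h import *
st();plan([.448,-.067,.016],RT(-76,53),30,10)"
```

```text
4.1 [0.4276 0.0104 0.0156] [ 0.1573  0.5335 -0.5252] [ 0.399   0.4995 -0.6629  0.6064 -0.9073  1.8193] 0.029985459933177184
pose [0.4276 0.0104 0.0156] az/tilt z [ 0.1945 -0.773  -0.6038] y [ 0.9697  0.2445 -0.0006] n 10
[-0.162, 0.003, 0.212, 0.0, -0.0, 0.0, 30.0]
[-0.162, 0.003, 0.212, 0.0, -0.0, 0.0, 30.0]
[-0.162, 0.003, 0.212, 0.0, -0.0, 0.0, 30.0]
[-0.162, 0.003, 0.212, 0.0, -0.0, 0.0, 30.0]
[-0.162, 0.003, 0.212, 0.0, -0.0, 0.0, 30.0]
[-0.162, 0.003, 0.212, 0.0, -0.0, 0.0, 30.0]
[-0.162, 0.003, 0.212, 0.0, -0.0, 0.0, 30.0]
[-0.162, 0.003, 0.212, 0.0, -0.0, 0.0, 30.0]
[-0.162, 0.003, 0.212, 0.0, -0.0, 0.0, 30.0]
[-0.162, 0.004, 0.212, 0.0, -0.0, 0.0, 30.0]
```

Call:
servo_tool(deltas=[[-0.16,0,0.21,0,0,0,30],[-0.16,0,0.21,0,0,0,30],[-0.16,0,0.21,0,0,0,30],[-0.16,0,0.21,0,0,0,30],[-0.16,0,0.21,0,0,0,30]])

```text
time_s: 4.6
tool_pos: [0.4368, -0.0285, 0.0153]
tool_rot: [0.351, 0.55, 0.707, -0.274]
force: [-0.3, 1.5, 1.0]
finger_gap: 0.0302
finger_force: 0.6
```

```bash
python3 -c "
from h import *
st();plan([.467,-.144,.016],RT(-76,53),30,10)
a=arm.grab_frame('top');print([(np.round(d['point'],4),d['confidence']) for d in arm.pinpoint('top','mill')])
cv2.imwrite('pics/t3.png',cv2.resize(a[160:300,200:360],(640,560),interpolation=cv2.INTER_CUBIC))"
```

```text
4.6 [ 0.4368 -0.0285  0.0153] [-0.3282  1.5185  1.0204] [ 0.3064  0.463  -0.7318  0.4561 -0.9203  1.6693] 0.030212989066895894
pose [ 0.4368 -0.0285  0.0153] az/tilt z [ 0.1938 -0.7733 -0.6036] y [ 0.9697  0.2443 -0.0017] n 10
[-0.242, 0.004, 0.316, 0.0, -0.0, 0.0, 30.0]
[-0.242, 0.004, 0.316, 0.0, -0.0, 0.0, 30.0]
[-0.242, 0.004, 0.316, 0.0, -0.0, 0.0, 30.0]
[-0.242, 0.004, 0.316, 0.0, -0.0, 0.0, 30.0]
[-0.242, 0.004, 0.316, 0.0, -0.0, 0.0, 30.0]
[-0.242, 0.004, 0.316, 0.0, -0.0, 0.0, 30.0]
[-0.242, 0.004, 0.316, 0.0, -0.0, 0.0, 30.0]
[-0.242, 0.004, 0.316, 0.0, -0.0, 0.0, 30.0]
[-0.241, 0.004, 0.316, 0.0, -0.0, 0.0, 30.0]
[-0.241, 0.004, 0.316, 0.0, -0.0, 0.0, 30.0]
[(array([ 0.4401, -0.0568,  0.    ]), 0.97), (array([ 0.5425, -0.3827,  0.0004]), 0.83), (array([ 0.7048,  0.0243, -0.0029]), 0.67)]
```

View pics/t3.png

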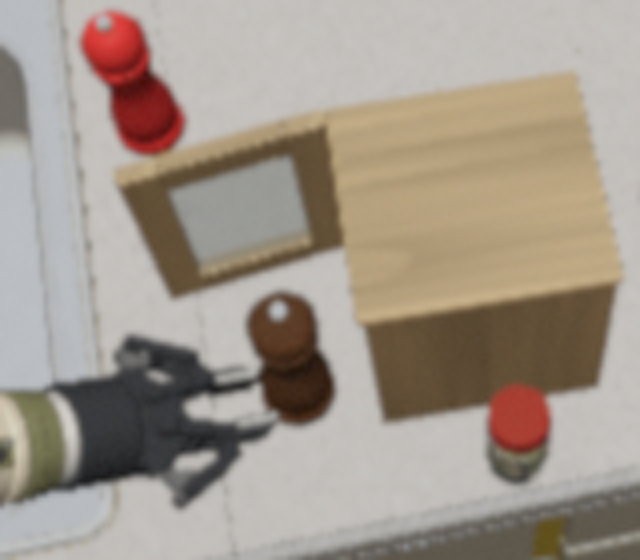

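The mill is seated in the finger cradle, foot at about (300,390) in the crop, i.e. (0.440,-0.057). I steer a little more toward the middle line.

Call:
servo_tool(deltas=[[-0.19,0.08,0.25,0,0,0,30],[-0.19,0.08,0.25,0,0,0,30],[-0.19,0.08,0.25,0,0,0,30],[-0.19,0.08,0.25,0,0,0,30],[-0.19,0.08,0.25,0,0,0,30]])

```text
time_s: 5.2
tool_pos: [0.4597, -0.0708, 0.0152]
tool_rot: [0.35, 0.55, 0.707, -0.274]
force: [-0.7, 1.9, 0.8]
finger_gap: 0.0302
finger_force: 0.5
```

```bash
python3 -c "
from h import *
st();plan([.467,-.144,.016],RT(-76,53),30,9)
a=arm.grab_frame('top');print([(np.round(d['point'],4),d['confidence']) for d in arm.pinpoint('top','mill')])
cv2.imwrite('pics/t4.png',cv2.resize(a[160:300,200:360],(640,560),interpolation=cv2.INTER_CUBIC))"
```

```text
5.2 [ 0.4597 -0.0708  0.0152] [-0.6994  1.8509  0.8026] [ 0.1961  0.4431 -0.7742  0.2885 -0.9208  1.4863] 0.030161473361847338
pose [ 0.4597 -0.0708  0.0152] az/tilt z [ 0.1937 -0.7732 -0.6039] y [ 0.9696  0.2447 -0.0023] n 9
[-0.165, -0.04, 0.213, 0.0, -0.0, 0.0, 30.0]
[-0.165, -0.04, 0.213, 0.0, -0.0, 0.0, 30.0]
[-0.165, -0.04, 0.213, 0.0, -0.0, 0.0, 30.0]
[-0.165, -0.04, 0.213, 0.0, -0.0, 0.0, 30.0]
[-0.165, -0.04, 0.213, 0.0, -0.0, 0.0, 30.0]
[-0.165, -0.04, 0.213, 0.0, -0.0, 0.0, 30.0]
[-0.165, -0.04, 0.213, 0.0, -0.0, 0.0, 30.0]
[-0.165, -0.04, 0.214, 0.0, -0.0, 0.0, 30.0]
[-0.165, -0.04, 0.214, 0.0, -0.0, 0.0, 30.0]
[(array([ 0.5436, -0.384 ,  0.001 ]), 0.87), (array([ 0.468 , -0.0954, -0.0031]), 0.75), (array([ 0.7014,  0.0264, -0.0019]), 0.65)]
```

View pics/t4.png

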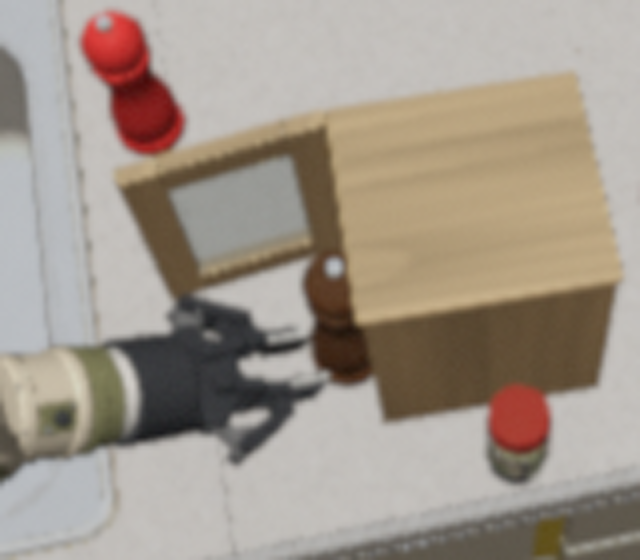

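The mill is at the doorway, foot at about (343,355). It clears the near wall corner at (365,320), and the gripper clears the door.

Call:
servo_tool(deltas=[[-0.165,-0.03,0.21,0,0,0,30],[-0.165,-0.03,0.21,0,0,0,30],[-0.165,-0.03,0.21,0,0,0,30],[-0.165,-0.03,0.21,0,0,0,30],[-0.165,-0.03,0.21,0,0,0,30]])

```text
time_s: 5.8
tool_pos: [0.465, -0.1102, 0.0158]
tool_rot: [0.35, 0.55, 0.707, -0.274]
force: [-0.2, 0.4, -0.2]
finger_gap: 0.0297
finger_force: 0.4
```

Call:
servo_tool(deltas=[[-0.165,-0.03,0.21,0,0,0,30],[-0.165,-0.03,0.21,0,0,0,30],[-0.165,-0.03,0.21,0,0,0,30],[-0.12,-0.03,0.16,0,0,0,30],[-0.06,0,0.08,0,0,0,30]])

```text
time_s: 6.3
tool_pos: [0.4752, -0.1411, 0.0172]
tool_rot: [0.353, 0.551, 0.707, -0.269]
force: [9.4, 19.1, 0.2]
finger_gap: 0.0297
finger_force: 0.3
```

```bash
python3 -c "
from h import *
st()
a=arm.grab_frame('top');print([(np.round(d['point'],4),d['confidence']) for d in arm.pinpoint('top','mill')])
cv2.imwrite('pics/t5.png',cv2.resize(a[160:300,200:360],(640,560),interpolation=cv2.INTER_CUBIC))"
```

```text
6.3 [ 0.4752 -0.1411  0.0172] [ 9.3931 19.1112  0.2174] [ 0.0236  0.4053 -0.8733 -0.0026 -0.8849  1.208 ] 0.02966539012023244
[(array([ 0.5423, -0.3854,  0.0019]), 0.62)]
```

View pics/t5.png

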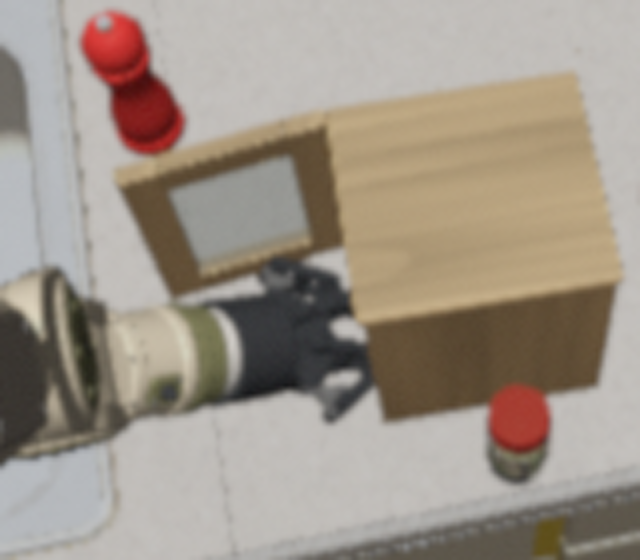

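The gripper has gone in, but its near knuckle at about (345,390) has touched the near doorway edge with a force of about 20 N. By cradle geometry the mill should be near cupboard x -0.032, y +0.007, which is in range. I back out gently.

Call:
servo_tool(deltas=[[0.12,0,-0.16,0,0,0,30],[0.2,0,-0.27,0,0,0,30],[0.4,0,-0.53,0,0,0,30],[0.4,0,-0.53,0,0,0,30],[0.4,0,-0.53,0,0,0,30]])

```text
time_s: 6.9
tool_pos: [0.4505, -0.069, 0.0167]
tool_rot: [0.351, 0.55, 0.707, -0.275]
force: [-0.5, 0.4, -0.7]
finger_gap: 0.0301
finger_force: 0.0
```

Call:
servo_tool(deltas=[[0.4,0,-0.53,0,0,0,30],[0.4,0,-0.53,0,0,0,30],[0.2,0,-0.8,0,0,0,30],[0,0,-0.95,0,0,0,30],[0,0,-0.95,0,0,0,30]])

```text
time_s: 7.4
tool_pos: [0.4239, 0.0358, 0.0614]
tool_rot: [0.351, 0.55, 0.707, -0.275]
force: [0.1, 0.2, -0.9]
finger_gap: 0.0298
finger_force: 0.0
```

```bash
python3 -c "
from h import *
st()
a=arm.grab_frame('top');b=arm.grab_frame('scene')
for c in('top','scene'):
  for q in('mill','door_edge','door_hinge','spice_jar'):print(c,q,[(np.round(d['point'],4),round(d['confidence'],2)) for d in arm.pinpoint(c,q)])
cv2.imwrite('pics/t6.png',cv2.resize(np.hstack([a[160:300,200:360],b[90:230,200:360]]),(800,350),interpolation=cv2.INTER_CUBIC))"
```

```text
7.4 [0.4239 0.0358 0.0614] [ 0.0789  0.2036 -0.8557] [ 0.4551  0.4495 -0.58    0.8109 -0.8948  1.9072] 0.029794393145893626
top mill [(array([ 0.5444, -0.3843,  0.002 ]), 0.96), (array([ 0.6979,  0.0262, -0.0026]), 0.9)]
top door_edge [(array([0.555 , 0.0365, 0.2129]), 0.75), (array([ 0.4333, -0.4447,  0.001 ]), 0.38)]
top door_hinge [(array([ 0.5574, -0.117 ,  0.2112]), 0.9)]
top spice_jar [(array([ 0.4836, -0.1104,  0.2273]), 0.37)]
scene mill [(array([ 0.6999,  0.033 , -0.0001]), 0.59), (array([ 0.5435, -0.3851, -0.0007]), 0.58)]
scene door_edge [(array([0.551 , 0.0333, 0.2089]), 0.61)]
scene door_hinge [(array([ 0.5527, -0.1165,  0.2107]), 0.72)]
scene spice_jar [(array([ 0.3603, -0.2072,  0.0033]), 0.88)]
```

View pics/t6.png

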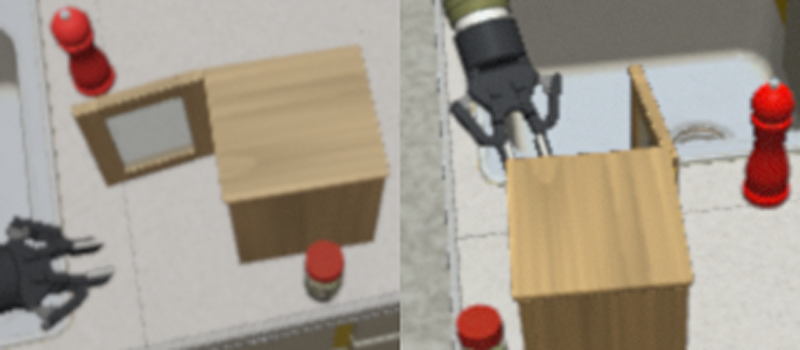

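The mill is out of sight inside the cupboard and the spice jar has not moved. The door is still open, with its edge at about (0.553,0.035). Next I go over the door and push on its outer face.

```bash
cat >> h.py <<'E'
H=np.array([.5535,-.118]);X=np.array([-.046,.999]) # hinge, outward dir
S=np.array([-.999,-.046*-1*-1*-1])
S=np.array([-.999,.0-.046*-1])
def tcp(th,gap=0,r=.118):
    d=np.cos(th)*S+np.sin(th)*np.array([.046,.999]);n=-np.sin(th)*S+np.cos(th)*np.array([.046,.999])
    return H+r*d+(.014+abs(n[0])*.015+abs(n[1])*.011+gap)*n
E
python3 -c "
from h import *
plan([.47,.09,.265],RT(-90,0),0,8)
for t in np.arange(1.45,-.05,-.1): print(round(t,2),tcp(t))
print(tcp(1.45,.025),tcp(0))"
```

```text
pose [0.4245 0.0341 0.0605] az/tilt z [ 0.1924 -0.7738 -0.6035] y [ 0.97    0.2432 -0.0026] n 8
[-0.572, 0.238, -0.658, 0.014, 0.115, 0.029, 0.0]
[-0.485, 0.244, -0.722, 0.014, 0.115, 0.029, 0.0]
[-0.392, 0.246, -0.776, 0.014, 0.115, 0.029, 0.0]
[-0.293, 0.245, -0.819, 0.014, 0.115, 0.029, 0.0]
[-0.191, 0.24, -0.85, 0.014, 0.115, 0.029, 0.0]
[-0.085, 0.232, -0.869, 0.014, 0.115, 0.029, 0.0]
[0.022, 0.221, -0.876, 0.014, 0.115, 0.029, 0.0]
[0.128, 0.207, -0.87, 0.014, 0.115, 0.029, 0.0]
1.45 [0.5744 0.0019]
1.35 [0.5632 0.0035]
1.25 [0.5517 0.0041]
1.15 [0.5401 0.0035]
1.05 [0.5283 0.0018]
0.95 [ 0.5167 -0.0012]
0.85 [ 0.5052 -0.0055]
0.75 [ 0.4941 -0.011 ]
0.65 [ 0.4835 -0.0177]
0.55 [ 0.4735 -0.0257]
0.45 [ 0.4644 -0.0347]
0.35 [ 0.4562 -0.0449]
0.25 [ 0.4491 -0.0559]
0.15 [ 0.4432 -0.0678]
0.05 [ 0.4386 -0.0804]
[0.5993 0.0038] [ 0.4368 -0.0869]
```

Call:
servo_tool(deltas=[[-0.57,0.24,-0.66,0.014,0.115,0.029,0],[-0.48,0.24,-0.72,0.014,0.115,0.029,0],[-0.39,0.25,-0.78,0.014,0.115,0.029,0],[-0.29,0.25,-0.82,0.014,0.115,0.029,0],[-0.19,0.24,-0.85,0.014,0.115,0.029,0]])

```text
time_s: 8.4
tool_pos: [0.4536, 0.0702, 0.1902]
tool_rot: [0.134, 0.667, 0.726, -0.104]
force: [-0.1, 0.1, -0.4]
finger_gap: -0.0002
finger_force: 0.0
```

Call:
servo_tool(deltas=[[-0.09,0.23,-0.87,0.014,0.115,0.029,0],[0.02,0.22,-0.88,0.014,0.115,0.029,0],[0.13,0.21,-0.87,0.014,0.115,0.029,0],[0,0,0,0,0,0,0],[0,0,0,0,0,0,0]])

```text
time_s: 8.9
tool_pos: [0.4706, 0.0897, 0.2654]
tool_rot: [0.0, 0.708, 0.706, 0.001]
force: [0.7, 0.2, -0.5]
finger_gap: 0.0
finger_force: 0.0
```

```bash
python3 -c "
from h import *
st();plan([.61,.003,.265],RT(-90,0),0,5)"
```

```text
8.9 [0.4706 0.0897 0.2654] [ 0.6587  0.2092 -0.4682] [ 0.0201  0.1171 -0.1199  1.3324  0.0008  1.5945] 2.635438959496502e-05
pose [0.4706 0.0897 0.2654] az/tilt z [ 0.0014  0.0008 -1.    ] y [ 1.     -0.0037  0.0014] n 5
[-0.575, 0.931, 0.003, 0.0, -0.0, -0.001, 0.0]
[-0.575, 0.931, 0.003, 0.0, -0.0, -0.001, 0.0]
[-0.576, 0.931, 0.003, 0.0, -0.0, -0.001, 0.0]
[-0.577, 0.93, 0.003, 0.0, -0.0, -0.001, 0.0]
[-0.577, 0.93, 0.003, 0.0, -0.0, -0.001, 0.0]
```

Call:
servo_tool(deltas=[[-0.58,0.93,0,0,0,0,0],[-0.58,0.93,0,0,0,0,0],[-0.58,0.93,0,0,0,0,0],[-0.58,0.93,0,0,0,0,0],[-0.58,0.93,0,0,0,0,0]])

```text
time_s: 9.4
tool_pos: [0.6095, 0.0039, 0.2633]
tool_rot: [-0.001, 0.707, 0.707, -0.0]
force: [0.7, 0.5, -0.0]
finger_gap: 0.0002
finger_force: 0.0
```

Call:
servo_tool(deltas=[[0,0,0.6,0,0,0,0],[0,0,0.65,0,0,0,0],[0,0,0.65,0,0,0,0],[0,0,0.65,0,0,0,0],[0,0,0.5,0,0,0,0]])

```text
time_s: 9.9
tool_pos: [0.6077, 0.0049, 0.1704]
tool_rot: [-0.002, 0.707, 0.707, -0.001]
force: [-1.1, -0.3, 0.1]
finger_gap: -0.0001
finger_force: 0.0
```

```bash
python3 -c "
from h import *
st()
pts=[np.array([.61,.003])]+[tcp(t) for t in np.arange(1.45,0.0,-.1)]+[tcp(0)]
for a,b in zip(pts,pts[1:]): print(b,'x %.2f y %.2f'%((b[1]-a[1])/.03,(b[0]-a[0])/.03))"
```

```text
9.9 [0.6077 0.0049 0.1704] [-1.1065 -0.3076  0.0632] [-0.1245  0.4025  0.0252  1.1979  0.0009  1.4464] -6.352313459651402e-05
[0.5744 0.0019] x -0.04 y -1.19
[0.5632 0.0035] x 0.05 y -0.37
[0.5517 0.0041] x 0.02 y -0.38
[0.5401 0.0035] x -0.02 y -0.39
[0.5283 0.0018] x -0.06 y -0.39
[ 0.5167 -0.0012] x -0.10 y -0.39
[ 0.5052 -0.0055] x -0.14 y -0.38
[ 0.4941 -0.011 ] x -0.18 y -0.37
[ 0.4835 -0.0177] x -0.22 y -0.35
[ 0.4735 -0.0257] x -0.26 y -0.33
[ 0.4644 -0.0347] x -0.30 y -0.31
[ 0.4562 -0.0449] x -0.34 y -0.27
[ 0.4491 -0.0559] x -0.37 y -0.24
[ 0.4432 -0.0678] x -0.40 y -0.20
[ 0.4386 -0.0804] x -0.42 y -0.15
[ 0.4368 -0.0869] x -0.22 y -0.06
```

Call:
servo_tool(deltas=[[-0.03,-0.4,0,0,0,0,0],[-0.03,-0.4,0,0,0,0,0],[-0.03,-0.35,0,0,0,0,0],[0,-0.37,0,0,0,0,0],[0.02,-0.38,0,0,0,0,0]])

```text
time_s: 10.4
tool_pos: [0.5528, 0.002, 0.1736]
tool_rot: [0.0, 0.707, 0.707, 0.001]
force: [4.3, -1.9, -0.3]
finger_gap: -0.0001
finger_force: 1.8
```

Call:
servo_tool(deltas=[[-0.02,-0.39,0,0,0,0,0],[-0.06,-0.39,0,0,0,0,0],[-0.1,-0.39,0,0,0,0,0],[-0.14,-0.38,0,0,0,0,0],[-0.18,-0.37,0,0,0,0,0]])

```text
time_s: 10.9
tool_pos: [0.4945, -0.0132, 0.1742]
tool_rot: [-0.0, 0.708, 0.707, 0.002]
force: [3.8, 0.2, -1.2]
finger_gap: 0.0001
finger_force: 1.7
```

Call:
servo_tool(deltas=[[-0.22,-0.35,0,0,0,0,0],[-0.26,-0.33,0,0,0,0,0],[-0.3,-0.31,0,0,0,0,0],[-0.34,-0.27,0,0,0,0,0],[0,0,0,0,0,0,0]])

```text
time_s: 11.4
tool_pos: [0.4553, -0.0477, 0.1734]
tool_rot: [-0.001, 0.708, 0.706, -0.0]
force: [0.5, 0.4, 0.7]
finger_gap: -0.0002
finger_force: 0.0
```

```bash
python3 -c "
from h import *
st()
a=arm.grab_frame('top');b=arm.grab_frame('scene')
for c in('top','scene'):
  for q in('door_edge',):print(c,q,[(np.round(d['point'],4),round(d['confidence'],2)) for d in arm.pinpoint(c,q)])
cv2.imwrite('pics/t7.png',cv2.resize(np.hstack([a[160:300,200:360],b[90:230,200:360]]),(800,350),interpolation=cv2.INTER_CUBIC))"
```

```text
11.4 [ 0.4553 -0.0477  0.1734] [0.4792 0.4068 0.7394] [-0.2809  0.1173 -0.3479  1.1077  0.0011  1.2936] -0.00018815051446091594
top door_edge [(array([ 0.4235, -0.0454,  0.2123]), 0.79)]
scene door_edge [(array([ 0.4212, -0.048 ,  0.2102]), 0.65), (array([ 0.551 , -0.1185,  0.2081]), 0.24)]
```

View pics/t7.png

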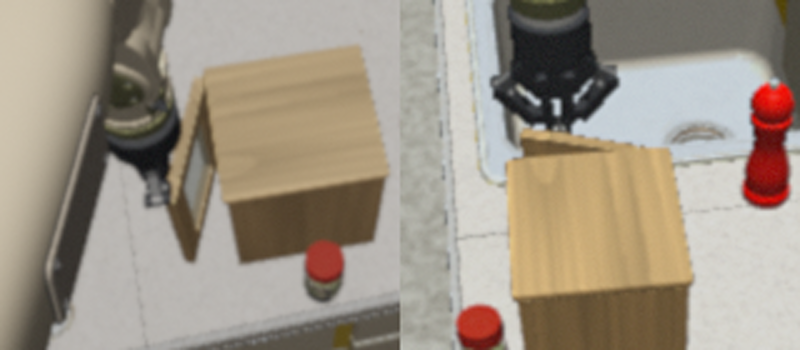

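The door is about three-quarters shut, around 0.36 rad, with the closed fingertips on its outer face at about (155,190). I continue along the arc.

Call:
servo_tool(deltas=[[-0.34,-0.25,0,0,0,0,0],[-0.37,-0.2,0,0,0,0,0],[-0.38,-0.15,0,0,0,0,0],[-0.2,-0.05,0,0,0,0,0],[0,0,0,0,0,0,0]])

```text
time_s: 12.1
tool_pos: [0.437, -0.0864, 0.1736]
tool_rot: [-0.001, 0.708, 0.706, 0.001]
force: [-0.3, -0.2, -0.9]
finger_gap: 0.0
finger_force: 0.0
```

Call:
servo_tool(deltas=[[-0.1,0,0,0,0,0,0],[-0.05,0,0,0,0,0,0],[0,0,0,0,0,0,0]])

```text
time_s: 12.4
tool_pos: [0.4369, -0.0867, 0.1736]
tool_rot: [-0.003, 0.707, 0.707, 0.003]
force: [0.3, 12.9, 4.8]
finger_gap: -0.0
finger_force: 6.6
```

Firm stop at 13 N with no further movement, so the door is shut. I back off.

Call:
servo_tool(deltas=[[0.3,0,0,0,0,0,0],[0.8,0,0,0,0,0,0],[1,0,-0.3,0,0,0,0],[1,0,-0.5,0,0,0,0],[1,0,-0.5,0,0,0,0]])

```text
time_s: 12.9
tool_pos: [0.4374, 0.034, 0.2131]
tool_rot: [-0.0, 0.708, 0.706, 0.0]
force: [0.6, -0.1, -0.5]
finger_gap: -0.0003
finger_force: 0.0
```

Call:
servo_tool(deltas=[[0.8,0,-0.5,0,0,0,0],[0.5,0,-0.2,0,0,0,0],[0,0,0,0,0,0,0]])

```text
time_s: 13.2
tool_pos: [0.4384, 0.0734, 0.235]
tool_rot: [0.001, 0.707, 0.708, 0.001]
force: [-1.4, 0.6, 0.2]
finger_gap: -0.0001
finger_force: 0.0
```

```bash
python3 -c "
from h import *
st()
a=arm.grab_frame('top');b=arm.grab_frame('scene')
for c in('top','scene'):
  for q in('door_edge','spice_jar','jam_jar','sauce_bottle','mill'):print(c,q,[(np.round(d['point'],4),round(d['confidence'],2)) for d in arm.pinpoint(c,q)])
print('expected edge shut',H+.148*S+.014*np.array([.046,.999]))
cv2.imwrite('pics/t8.png',cv2.resize(np.hstack([a[160:300,200:360],b[90:230,200:360]]),(800,350),interpolation=cv2.INTER_CUBIC))"
```

```text
13.2 [0.4384 0.0734 0.235 ] [-1.4097  0.6172  0.2054] [-0.0159  0.057  -0.2609  1.25    0.0012  1.5535] -5.6780417065553766e-05
top door_edge [(array([ 0.4092, -0.0937,  0.2117]), 0.8)]
top spice_jar [(array([ 0.3556, -0.2022,  0.0015]), 0.91)]
top jam_jar [(array([ 0.4313, -0.4426, -0.0002]), 0.82)]
top sauce_bottle [(array([ 0.5609, -0.4904,  0.0073]), 0.68), (array([ 0.4739, -0.1981,  0.0038]), 0.19)]
top mill [(array([ 0.5442, -0.3846, -0.0019]), 0.9), (array([ 0.7027,  0.0261, -0.0039]), 0.65), (array([ 0.557 , -0.12  ,  0.2087]), 0.34)]
scene door_edge []
scene spice_jar [(array([ 0.3566, -0.2041,  0.0048]), 0.57)]
scene jam_jar [(array([ 0.4355, -0.4436, -0.0019]), 0.55)]
scene sauce_bottle [(array([ 0.5605, -0.4895, -0.0017]), 0.57)]
scene mill [(array([0.6979, 0.0288, 0.0028]), 0.94), (array([ 0.5433, -0.3852, -0.0021]), 0.68)]
expected edge shut [ 0.4063 -0.0972]
```

View pics/t8.png

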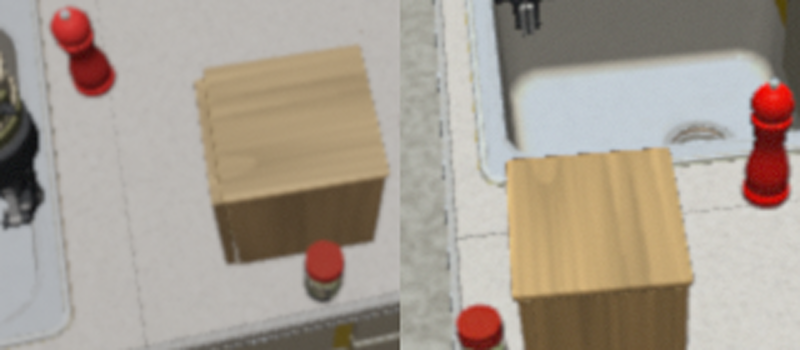

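The last picture shows the door flush along the cupboard's front, the strip from (197,85) to (213,203), parallel to the board edge. The gripper is clear and the jars and bottle have not moved. I hand in.

```bash
python3 -c "
from station import arm
print(arm.job_done())"
```

```text
the job is handed in; nothing more can be done
None
```

I pushed the mill into the cupboard, pushed the door shut and handed the job in at about 13.5 s; the judge gave no verdict. The mill's final position (about 53 mm inside the doorway, near the middle) comes from the fingertips, as it was out of sight. The door met a firm stop at 13 N and looks flush. The gripper knuckle touched the doorway edge once, at about 21 N, and I viewed 11 pictures, one over the limit.

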